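# Film a cap on the coasting inspection turntable

## Task

Give the inspection turntable a push by its blue pins, either way round, let go, and while it coasts keep the gripper centred above the red-capped bottle, with the tool point (the middle of the finger pads) 80 mm above the cap and never more than 20 mm off, for eight seconds on end, so that the wrist camera can film the cap under changing light. All through those eight seconds nothing may be touched and the table must still be going faster than one turn in ten seconds, but it must never go faster than one turn in two seconds. Finish with the turntable at rest (coasted out or stopped by the gripper), all four bottles upright in their sockets, and the other things on the bench left alone.

Things in the scene. Friction and masses are not known exactly. Their poses are not given: they have to be found in the camera images.
- turntable (a joint): angle of the turntable about its vertical axis, rad, counter-clockwise from above positive, 0 at the start, no limit. Free-running bearing: moment of inertia with bottles nominally 0.023 kg m2 (may differ by 30 %), friction torque 0.0016 N m plus 0.0006 N m per rad/s; it coasts some 20 s from 1.8 rad/s.
- hub (a point): centre of the turntable's upper face, on its axis, 50 mm above the work surface; z up. The turntable is a white disc, 300 mm diameter, 16 mm thick, on a grey foot; a steel button of 40 mm diameter stands 20 mm high at its centre.
- pin0 (a point): centre of the top of a blue push pin on the turntable's rim, number 1 of 4 counted counter-clockwise: 30 mm diameter grip, its top 70 mm and its lower end 25 mm above the disc (a 12 mm steel stem below), 130 mm from the axis, midway in angle between two sockets. The pins are fixed to the disc and turn with it.
- pin1 (a point): centre of the top of a blue push pin on the turntable's rim, number 2 of 4 counted counter-clockwise: 30 mm diameter grip, its top 70 mm and its lower end 25 mm above the disc (a 12 mm steel stem below), 130 mm from the axis, midway in angle between two sockets. The pins are fixed to the disc and turn with it.
- pin2 (a point): centre of the top of a blue push pin on the turntable's rim, number 3 of 4 counted counter-clockwise: 30 mm diameter grip, its top 70 mm and its lower end 25 mm above the disc (a 12 mm steel stem below), 130 mm from the axis, midway in angle between two sockets. The pins are fixed to the disc and turn with it.
- pin3 (a point): centre of the top of a blue push pin on the turntable's rim, number 4 of 4 counted counter-clockwise: 30 mm diameter grip, its top 70 mm and its lower end 25 mm above the disc (a 12 mm steel stem below), 130 mm from the axis, midway in angle between two sockets. The pins are fixed to the disc and turn with it.
- bottle_red: amber glass bottle, 50 mm diameter, 100 mm tall, red cap, about 0.18 kg, standing loose in one of the four shallow ring sockets of the turntable (ring 14 mm high, socket centres 90 mm from the axis). Origin: centre of its underside, which rests on the disc; z up.
- bottle_white: amber glass bottle, 50 mm diameter, 100 mm tall, white cap, about 0.18 kg, standing loose in one of the four shallow ring sockets of the turntable (ring 14 mm high, socket centres 90 mm from the axis). Origin: centre of its underside, which rests on the disc; z up.
- bottle_black: amber glass bottle, 50 mm diameter, 100 mm tall, black cap, about 0.18 kg, standing loose in one of the four shallow ring sockets of the turntable (ring 14 mm high, socket centres 90 mm from the axis). Origin: centre of its underside, which rests on the disc; z up.
- bottle_green: amber glass bottle, 50 mm diameter, 100 mm tall, green cap, about 0.18 kg, standing loose in one of the four shallow ring sockets of the turntable (ring 14 mm high, socket centres 90 mm from the axis). Origin: centre of its underside, which rests on the disc; z up.
- look (a point): the point on the red-capped bottle's axis 80 mm above the top of its cap (180 mm above the bottle's underside, 230 mm above the work surface): where the tool point belongs while filming. It goes round with the bottle, 90 mm from the axis.
- beaker: empty glass beaker, 72 mm diameter, 95 mm tall, bystander; origin at the centre of its underside.
- dropper: small amber bottle with orange cap, 44 mm diameter, 75 mm tall, bystander; origin at the centre of its underside.
- bulb: blue rubber bulb standing on its flat base, 62 mm diameter, 100 mm tall, bystander; origin at the centre of its underside.
- mortar: white ceramic mortar bowl, 100 mm diameter, 60 mm tall, bystander; origin at the centre of its underside.
There are look-alikes about, which are no part of the job. Leave any yellow look-alike of the bottle_white alone. What is shaped like the bottle_black but yellow is not meant.

How it is judged:
On the way, in this order (a step that is already met when the one before it is completed fails the run):
1. the turntable has been set turning, faster than 0.65 rad/s ((velocity of joint turntable above 0.65 rad/s or velocity of joint turntable below -0.65 rad/s)), for 0.1 s.
2. the tool point stays within 20 mm of the point 80 mm above the red cap for 8 s, touching nothing, while the table still turns faster than 0.6 rad/s (distance between the grasp point and look below 0.02 m and (velocity of joint turntable above 0.6 rad/s or velocity of joint turntable below -0.6 rad/s) and contact force between each of the arm, the fingers and anything else below 0.3 N), for 8 s.
At the end, for the whole second after the job is handed in: The turntable is at rest (under 0.04 rad/s) and all four bottles stand still and upright (within 0.12 rad) in its sockets (underside within 6 mm of the disc face, centre 80 to 100 mm from the axis) (velocity of joint turntable between -0.04 and 0.04 rad/s and angle between each of bottle_red, bottle_white, bottle_black, bottle_green's own z axis and vertical below 0.12 rad and z of bottle_red in the frame of hub between -0.006 and 0.006 m and horizontal distance between bottle_red and hub between 0.08 and 0.1 m and linear speed of each of bottle_red, bottle_white, bottle_black, bottle_green below 0.02 m/s and z of bottle_white in the frame of hub between -0.006 and 0.006 m and horizontal distance between bottle_white and hub between 0.08 and 0.1 m and z of bottle_black in the frame of hub between -0.006 and 0.006 m and horizontal distance between bottle_black and hub between 0.08 and 0.1 m and z of bottle_green in the frame of hub between -0.006 and 0.006 m and horizontal distance between bottle_green and hub between 0.08 and 0.1 m); the robot touches nothing.
It fails at once if the turntable is spun faster than 3.3 rad/s (velocity of joint turntable above 3.3 rad/s or velocity of joint turntable below -3.3 rad/s).
It fails at once if a bottle on the turntable is tipped by more than 0.3 rad (angle between any of bottle_red, bottle_white, bottle_black, bottle_green's own z axis and vertical above 0.3 rad).
It fails at once if a bystander on the bench is moved by more than 30 mm (distance of any of beaker, dropper, bulb, mortar from where it was at the start of the episode above 0.03 m).
It also fails if it takes over 72 s, if anything falls off the work surface, if the arm or the gripper's body presses on something with over 40 N, if the wrist force passes 120 N, or if a joint passes its speed limit or range.

## Robot

A 7-joint arm with a two-finger parallel gripper is mounted at the origin on the work surface. World frame = base frame: x ahead of the robot, y to its left, z up, the work surface at z = 0. Lengths are in m, angles in rad, forces in N, time in s.
With the tool pointing down it reaches from about 0.425 to 0.875 m from the base axis. Payload 4.7 kg.
Tool frame: the origin (TCP) lies between the finger pads, 19 mm behind the fingertips; this is the grasp point; z points along the fingers, y is the line along which they close (so a half turn about z gives the same grasp; the last joint's range is limited). The gripper opens to 87 mm and grips with 3 to 60 N. Pads are 19 mm wide; open, the fingers measure 117 mm over their backs; the gripper's body (75 mm by 190 mm) begins 51 mm behind the grasp point.
Start: joints at [1.362, 0.321, -0.07, 1.45, 0.023, 1.371, -0.057], TCP at [0.144, -0.634, 0.241] pointing down, gripper open.
Joint ranges: [-2.86, 2.86], [-0.3, 2.09], [-1.38, 1.24], [0.06, 2.45], [-1.56, 4.7], [0.09, 2.05], [-2.69, 2.69]. Speed limits (rad/s): [2.57, 2.57, 3.14, 3.14, 3.14, 3.14, 3.14].

## Interface

Orientations are given as a rotation vector (axis times angle).
In Python, from bench import ctrl gives the robot as it stands. The module is installed in compiled form; this text tells all that it offers.
- The arm moves only by the shell command python3 -m inch 'ROWS' [FORCE]. ROWS is JSON, a list of rows, each an object with "slide": the shift along the tool's x, y, z scaled (see below), a list of three; "angular": the turn, a rotation vector about the tool's x, y, z scaled (see below), a list of three; "claw": the opening, from -1 (shut) to 1 (fully open). In form: [{"slide": [tx, ty, tz], "angular": [rx, ry, rz], "claw": claw}, ...]. A call has 1 to 10 rows; each row is the pose to reach, as a shift and turn from the pose commanded when the call began, along the tool's axes at that moment; what a row does not reach only later rows make up. The controller multiplies each number of a shift by 0.25 m and each number of a turn by 30 degrees. A row lasts 1/10 s, in which the tool goes at most 50 mm and 8.59 degrees, less where a joint would pass 70% of its speed; a pose out of reach is approached as far as the arm can. A call with a number of a shift or a turn outside -1 to 1 is refused whole. A call with a gripper value outside its range is refused whole. The fingers move at their own pace and stop on an object; FORCE is the grip in N (left out, the last holds). Time passes only in rows, so rows that repeat a pose let the fingers close. It gives the time, the measured TCP pose, the force, the opening and the grip force at its end, in the units of the state.
- ctrl.get_state(): the state, without advancing time (a new reading comes with each control period).
- ctrl.get_image(name): name is "scene" or "side" or "wrist"; returns a dict with "color" (420x560x3 uint8, red, green, blue), "depth" (420x560 float32, m along the optical axis (not along the pixel's ray), 0 where there is no reading), "camera_matrix" (3x3 intrinsics, pixels), "dist_coeffs" ([k1, k2, p1, p2, k3] as OpenCV has them; the pictures are not rectified), "extrinsics" (4x4, takes a point from camera to world coordinates); the wrist camera has in their place "tool_from_camera" (4x4, takes a point from camera to tool coordinates, whose origin is the TCP and whose axes are the flange's). Camera axes: x right, y up, looking along -z (the intrinsics and any distortion apply to the point x, -y, -z); pixel columns grow to the right and rows downward; lengths in m; the calibration is good to about 2 mm. A picture is of the moment at which its call begins: read the wrist's pose just before it.
- ctrl.close_job(): hands the job in; it is judged then, once.
Trained networks look in the newest picture that a camera, given by its name, has taken for a name from the list of things; names that differ only in an ending like _2 or _b are one class to them, and where a whole thing is asked for, a point or a joint stands for the part that bears it (a point fixed in the world has none). Each returns a list of dicts, best first, with "confidence" (0 to 1); they miss things now and then, are a little off and sometimes report something else, mostly with a low value. They report only what shows in the picture. A call takes as long as a camera call. They do not tell look-alikes from the thing itself.
- ctrl.find_in(query, camera): "bbox" ([centre column, centre row, width, height] in pixels, round what is visible of it).
- ctrl.outline_of(query, camera): "mask" (420x560 bool, what is visible of it) and "bbox" ([centre column, centre row, width, height] in pixels, round what is visible of it).
The state is a dict: "time": time; "joint_positions": joint angles; "qd": joint speeds; "joint_torque": joint torques, N m; "position": TCP position; "tool_rot": TCP orientation; "ft_force": force on the tool from outside, world axes, zero at the start; "torque": the same for the moment, N m; "grip_width": opening from 0.0 (shut) to 1.0 (fully open); "grip_force": force on a finger pad.
Only numpy, scipy, OpenCV 4.12 (cv2) and the standard library are available. Lean on these libraries where they do the work, as an engineer would, in place of code of your own. Each camera call takes 0.05 s, during which the arm holds its last target. There are 200 camera calls.

## Working session

There is one attempt and no reset: what is moved stays moved. The work goes in short steps, Python scripts to look and compute and a shell command to move; the robot and the scene stay as the last step left them, time stands still between calls to the robot, and variables do not carry over. Pictures are saved under pics/ and viewed, at most 10 in all, crops included, and the job is handed in when it is done.

```bash
mkdir -p pics
cat > h.py <<'E'
import numpy as np, cv2
from bench import ctrl
from scipy.spatial.transform import Rotation as R
def pix2ray(im,uv):
    K=np.array(im["camera_matrix"]);d=np.array(im["dist_coeffs"])
    p=cv2.undistortPoints(np.array(uv,float).reshape(-1,1,2),K,d).reshape(-1,2)
    return np.c_[p[:,0],-p[:,1],-np.ones(len(p))]
def ext(im,st=None):
    if "extrinsics" in im: return np.array(im["extrinsics"])
    T=np.eye(4);T[:3,:3]=R.from_rotvec(st["tool_rot"]).as_matrix();T[:3,3]=st["position"]
    return T@np.array(im["tool_from_camera"])
def onplane(im,uv,z,st=None):
    T=ext(im,st);r=pix2ray(im,uv)@T[:3,:3].T;o=T[:3,3]
    return o+r*((z-o[2])/r[:,2])[:,None]
def cloud(im,st=None):
    T=ext(im,st);h,w=im["depth"].shape
    u,v=np.meshgrid(np.arange(w),np.arange(h))
    r=pix2ray(im,np.c_[u.ravel(),v.ravel()])*im["depth"].reshape(-1,1)
    return (r@T[:3,:3].T+T[:3,3]).reshape(h,w,3)
E
python3 - <<'E'
from h import *
import pickle
s=ctrl.get_state();print(s)
D={}
for c in("scene","side"):
    im=ctrl.get_image(c);D[c]=im
    cv2.imwrite(f"pics/{c}0.png",im["color"][:,:,::-1])
    print(c,np.round(ext(im),3).tolist())
    for q in("hub","pin0","bottle_red","bottle_white","bottle_black","bottle_green","beaker","dropper","bulb","mortar"):
        print(q,[(np.round(x["bbox"]).astype(int).tolist(),round(x["confidence"],2)) for x in ctrl.find_in(q,c)][:6])
pickle.dump(D,open("d0.pkl","wb"))
E
```

```text
{'time': 0.0, 'joint_positions': array([ 1.36208136,  0.32183918, -0.07007534,  1.45166699,  0.0226093 ,
        1.37078776, -0.05688226]), 'qd': array([ 1.90933346e-03, -7.51286283e-05,  6.17284335e-05,  8.51744486e-04,
       -3.98362541e-04, -4.46961171e-04,  2.36831928e-04]), 'joint_torque': array([-4.18747168e-04, -4.91282558e+01, -4.04196745e-01, -3.12524307e+01,
       -6.38259505e-02,  4.37610783e-02,  1.57180821e-04]), 'position': array([ 0.14346555, -0.63344472,  0.24015492]), 'tool_rot': array([-3.12023388e+00, -3.49127638e-01,  5.04273925e-04]), 'ft_force': array([ 0.39381204, -0.15450625,  1.01360461]), 'torque': array([-0.03258038,  0.0653725 , -0.01088577]), 'grip_force': 0.0, 'grip_width': 0.9993302347435848}
scene [[0.345, -0.577, 0.741, 1.461], [0.938, 0.192, -0.287, -0.345], [0.024, 0.794, 0.607, 0.882], [0.0, 0.0, 0.0, 1.0]]
hub [([288, 228, 107, 85], 0.65)]
pin0 [([288, 231, 101, 87], 0.71)]
bottle_red [([304, 237, 21, 34], 0.82), ([289, 231, 100, 85], 0.72)]
bottle_white [([378, 230, 19, 33], 0.68), ([418, 230, 19, 23], 0.16)]
bottle_black [([193, 256, 24, 31], 
[... 382 characters left out ...]
0.086, 0.466], [-0.112, 0.609, -0.786, -0.868], [-0.004, 0.79, 0.613, 0.838], [0.0, 0.0, 0.0, 1.0]]
hub [([272, 238, 101, 87], 0.88)]
pin0 [([273, 236, 102, 90], 0.66)]
bottle_red [([301, 217, 21, 31], 0.57)]
bottle_white [([285, 187, 12, 34], 0.78), ([263, 209, 16, 28], 0.58)]
bottle_black [([287, 320, 18, 44], 0.92), ([284, 246, 16, 33], 0.9)]
bottle_green [([262, 209, 21, 29], 0.66), ([241, 232, 18, 31], 0.65), ([286, 245, 21, 36], 0.43)]
beaker [([236, 173, 20, 30], 0.9)]
dropper [([286, 168, 12, 17], 0.56), ([272, 238, 101, 82], 0.44)]
bulb [([269, 386, 29, 40], 0.82), ([237, 173, 18, 32], 0.22), ([326, 374, 46, 45], 0.21)]
mortar [([327, 373, 47, 48], 0.76), ([263, 210, 18, 28], 0.21)]
```

View pictures.

Run:
```python
import pickle,cv2,numpy as np
D=pickle.load(open("d0.pkl","rb"))
a=cv2.resize(D["scene"]["color"][160:320,100:450],None,fx=2.2,fy=2.2,interpolation=cv2.INTER_CUBIC)
cv2.imwrite("pics/scene_c.png",a[:,:,::-1])
a=cv2.resize(D["side"]["color"][140:420,160:400],None,fx=2.1,fy=2.1,interpolation=cv2.INTER_CUBIC)
cv2.imwrite("pics/side_c.png",a[:,:,::-1])
```

```text
(no output)
```

View pics/scene_c.png

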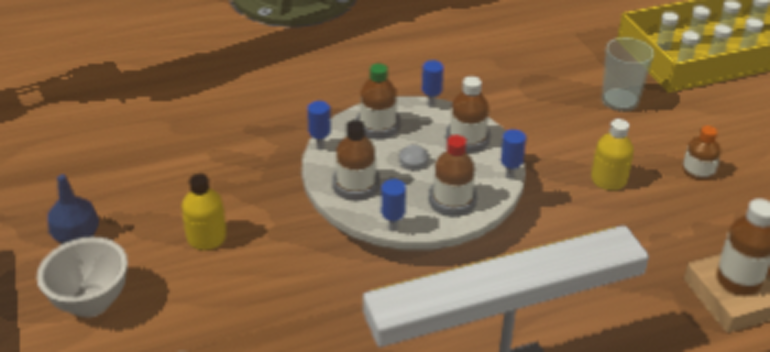

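View pics/side_c.png

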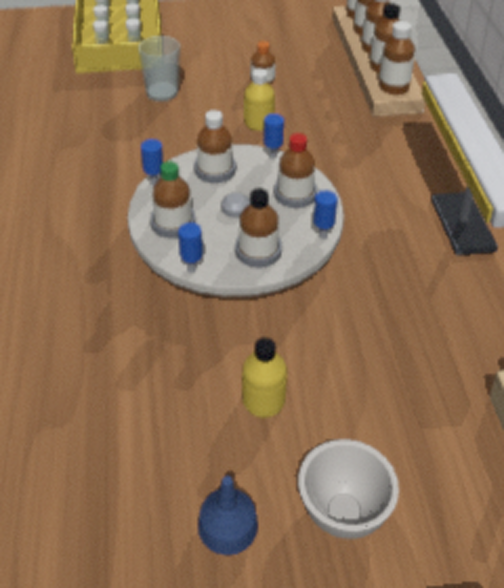

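Scene crop: turntable centred at full pixel (288,231); the red cap is at (307,226), white (314,199), black (262,219), green (272,193), and the four blue pins are around them. The look-alikes are the yellow bottle with a white cap at (378,230) and the yellow bottle with a black cap at (193,256). The amber white-capped bottle on a wooden block at right is not on the disc. The side view agrees, with the red cap at (302,208). A white lamp bar on a post stands at the +x side. Now measuring.

```bash
cat > m.py <<'E'
from h import *
import pickle
D=pickle.load(open("d0.pkl","rb"))
res={}
for c in("scene","side"):
    im=D[c];P=cloud(im);hsv=cv2.cvtColor(im["color"],cv2.COLOR_RGB2HSV)
    ok=im["depth"]>0
    inroi=ok&(P[...,2]>0.03)
    # disc top
    H,S,V=[hsv[...,i].astype(int) for i in range(3)]
    disc=ok&(abs(P[...,2]-0.05)<0.008)&(S<70)
    n,l,st,ce=cv2.connectedComponentsWithStats(disc.astype(np.uint8))
    k=1+np.argmax(st[1:,4]);q=P[l==k]
    print(c,"K",im["camera_matrix"][0][0],"disc n",len(q),"z",np.median(q[:,2]),"bbox",q.min(0)[:2],q.max(0)[:2])
    (cx,cy),r=cv2.minEnclosingCircle(q[:,:2].astype(np.float32));print(" circle",cx,cy,r)
    for nm,m in(("blue",(H>105)&(H<130)&(S>150)),("red",((H<6)|(H>172))&(S>150)&(V>100))):
        n,l,st,ce=cv2.connectedComponentsWithStats(m.astype(np.uint8))
        for i in range(1,n):
            if st[i,4]<15: continue
            w=(l==i)&ok;q=P[w]
            if len(q)<8: continue
            q=q[abs(q-np.median(q,0)).max(1)<.05]
            top=q[q[:,2]>q[:,2].max()-.012]
            print(" ",nm,st[i].tolist(),"mean",q.mean(0).round(3),"zmax",q[:,2].max().round(3),"top",top.mean(0).round(3),len(q))
E
python3 m.py
python3 - <<'E'
from h import *
import pickle
D=pickle.load(open("d0.pkl","rb"))
for c,bb in(("scene",(255,260,400,320)),("side",(355,170,400,260))):
    im=D[c];P=cloud(im);hsv=cv2.cvtColor(im["color"],cv2.COLOR_RGB2HSV)
    x0,y0,x1,y1=bb;q=P[y0:y1,x0:x1][(im["depth"][y0:y1,x0:x1]>0)]
    q=q[(q[:,2]>.1)]
    print(c,len(q),np.percentile(q,[1,50,99],axis=0).round(3).tolist())
    if len(q): print(cv2.minAreaRect(q[:,:2].astype(np.float32)))
E
```

```text
scene K 430.28137817620865 disc n 4409 z 0.05031811012653897 bbox [ 0.50163563 -0.71333805] [ 0.74472826 -0.52294623]
 circle 0.6220195889472961 -0.6179118156433105 0.14985279738903046
  blue [293, 188, 7, 5, 28] mean [0.457 0.085 0.12 ] zmax 0.122 top [0.457 0.085 0.12 ] 28
  blue [241, 207, 8, 5, 35] mean [ 0.498 -0.093  0.12 ] zmax 0.123 top [ 0.498 -0.093  0.12 ] 35
  blue [329, 220, 9, 5, 37] mean [0.635 0.127 0.12 ] zmax 0.124 top [0.635 0.127 0.12 ] 36
  blue [274, 242, 9, 7, 52] mean [ 0.676 -0.052  0.12 ] zmax 0.123 top [ 0.676 -0.052  0.12 ] 52
  red [304, 222, 8, 9, 60] mean [0.656 0.037 0.147] zmax 0.153 top [0.656 0.037 0.148] 60
side K 406.04718373846396 disc n 3315 z 0.05038686883724741 bbox [ 0.41415419 -0.1339195 ] [0.71131754 0.16367137]
 circle 0.559946596622467 0.016110725700855255 0.15147097408771515
  blue [286, 195, 9, 15, 106] mean [0.63  0.118 0.105] zmax 0.123 top [0.631 0.121 0.119] 106
  blue [228, 207, 9, 16, 120] mean [0.452 0.076 0.106] zmax 0.124 top [0.451 0.079 0.119] 120
  blue [310, 232, 10, 17, 142] mean [ 0.67  -0.061  0.105] zmax 0.123 top [ 0.67  -0.058  0.118] 141
  blue [245, 246, 11, 19, 162] mean [ 0.493 -0.102  0.106] zmax 0.123 top [ 0.492 -0.098  0.119] 162
  red [298, 203, 8, 9, 61] mean [0.649 0.032 0.147] zmax 0.154 top [0.649 0.034 0.149] 61
scene 3212 [[0.853, -0.148, 0.121], [0.893, -0.011, 0.165], [0.907, 0.145, 0.169]]
((0.8790537118911743, 0.0004488527774810791), (0.05956203117966652, 0.29954782128334045), 0.24879789352416992)
side 1419 [[0.849, -0.15, 0.138], [0.864, -0.01, 0.165], [0.902, 0.143, 0.168]]
((0.8755447268486023, -0.0020086318254470825), (0.30323970317840576, 0.05536438524723053), 89.50786590576172)
```

```bash
python3 -m inch '[{"slide":[0.7,-0.74,-0.1],"angular":[0,0,0.4257],"claw":-1},{"slide":[0.7,-0.74,-0.1],"angular":[0,0,0.4257],"claw":-1},{"slide":[0.7,-0.74,-0.1],"angular":[0,0,0.4257],"claw":-1},{"slide":[0.7,-0.74,-0.1],"angular":[0,0,0.4257],"claw":-1},{"slide":[0.7,-0.74,-0.1],"angular":[0,0,0.4257],"claw":-1},{"slide":[0.7,-0.74,-0.1],"angular":[0,0,0.4257],"claw":-1}]' 20; python3 -c "
from h import *
s=ctrl.get_state();print(s['time'],s['position'],R.from_rotvec(s['tool_rot']).as_matrix().round(4).tolist(),s['joint_positions'].round(2))"
```

```text
time: 1.7
position: [0.2783, -0.4095, 0.2677]
tool_rot: [3.141, 0.015, 0.004]
ft_force: [-0.3, -0.6, 0.4]
grip_width: 0.542
grip_force: 0.0
1.7 [ 0.27826896 -0.40954802  0.26768194] [[1.0, 0.0096, 0.0026], [0.0096, -1.0, -0.0003], [0.0026, 0.0003, -1.0]] [ 1.13 -0.01 -0.21  1.78 -0.    1.37 -0.64]
```

```bash
python3 -m inch '[{"slide":[0.6,-1,0],"angular":[0,0,0],"claw":-1},{"slide":[0.6,-1,0],"angular":[0,0,0],"claw":-1},{"slide":[0.6,-1,0],"angular":[0,0,0],"claw":-1},{"slide":[0.6,-1,0],"angular":[0,0,0],"claw":-1},{"slide":[0.6,-1,0],"angular":[0,0,0],"claw":-1},{"slide":[0.6,-1,0],"angular":[0,0,0],"claw":-1},{"slide":[0.6,-1,0],"angular":[0,0,0],"claw":-1}]'; python3 -c "
from h import *
s=ctrl.get_state();print(s['time'],s['position'],R.from_rotvec(s['tool_rot']).as_matrix().round(4).tolist(),s['joint_positions'].round(2))
im=ctrl.get_image('wrist');import pickle;pickle.dump((s,im),open('w1.pkl','wb'))
print(np.array(im['tool_from_camera']).round(3).tolist(),im['camera_matrix'][0][0]);cv2.imwrite('pics/w1.png',im['color'][:,:,::-1])"
```

```text
time: 2.4
position: [0.4264, -0.159, 0.2669]
tool_rot: [-3.141, -0.016, -0.003]
ft_force: [0.2, -0.3, -0.8]
grip_width: 0.009
grip_force: 0.0
2.4 [ 0.42636379 -0.15898718  0.26690964] [[0.9999, 0.0104, 0.0022], [0.0104, -0.9999, 0.0009], [0.0022, -0.0009, -1.0]] [ 0.88 -0.1  -0.53  1.85 -0.05  1.38 -1.2 ]
[[0.0, 0.954, 0.3, 0.081], [1.0, -0.0, -0.001, 0.0], [-0.001, 0.3, -0.954, -0.143], [0.0, 0.0, 0.0, 1.0]] 341.9068190147629
```

View pics/w1.png

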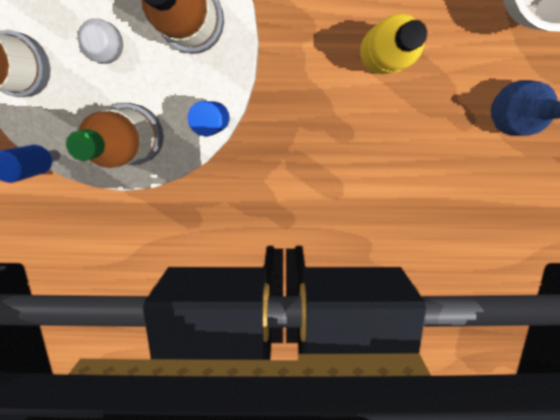

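Run:
```python
from h import *
import pickle
s,im=pickle.load(open('w1.pkl','rb'))
P=cloud(im,s);hsv=cv2.cvtColor(im["color"],cv2.COLOR_RGB2HSV).astype(int)
ok=im["depth"]>0
b=ok&(hsv[...,0]>100)&(hsv[...,0]<130)&(hsv[...,1]>150)
for sl in((slice(90,145),slice(180,240)),):
    q=P[sl][b[sl]];t=q[q[:,2]>q[:,2].max()-.006];print("pin top",t.mean(0),(t.max(0)+t.min(0))/2,len(t),q[:,2].max())
q=P[10:70,70:130].reshape(-1,3);q=q[(q[:,2]>.064)&(q[:,2]<.08)];print("button",q.mean(0),(q.max(0)+q.min(0))/2,len(q),np.ptp(q,axis=0))
# disc edge
d=ok&(abs(P[...,2]-.05)<.004)&(hsv[...,1]<70);q=P[d];q=q[(abs(q[:,0]-.56)<.2)&(abs(q[:,1])<.2)]
r=np.hypot(q[:,0]-.563,q[:,1]-.016);print("rmax",r.max(), np.median(q[:,2]))
D=pickle.load(open('d0.pkl','rb'))
for c in("scene","side"):
    im=D[c];P=cloud(im);q=P.reshape(-1,3);q=q[(abs(q[:,2]-.06)<.014)&(q[:,2]>.058)&(np.hypot(q[:,0]-.563,q[:,1]-.016)<.03)];print(c,"button",q.mean(0),len(q),q.max(0),q.min(0))
    q=P.reshape(-1,3);q=q[(abs(q[:,2]-.05)<.003)&(np.hypot(q[:,0]-.563,q[:,1]-.016)<.17)];print(" disc",q.max(0),q.min(0),((q.max(0)+q.min(0))/2))
```

```text
pin top [ 0.49276023 -0.09328578  0.11955183] [ 0.49262383 -0.09290407  0.1191714 ] 927 0.12215317304223766
button [0.56049483 0.01579242 0.06814253] [0.56114437 0.01731885 0.06794102] 1143 [0.03442442 0.03611369 0.00788149]
rmax 0.15191827310520936 0.04967989979739637
scene button [0.57076016 0.01682451 0.06669762] 104 [0.58574492 0.03716153 0.07332795] [ 0.54948409 -0.00125825  0.058008  ]
 disc [0.71566763 0.16471415 0.05299412] [ 0.41923112 -0.12988061  0.04700289] [0.56744937 0.01741677 0.0499985 ]
side button [0.56005885 0.01114246 0.06705083] 103 [0.57996505 0.03126588 0.07395555] [ 0.54232223 -0.00237738  0.05825387]
 disc [0.71131754 0.16367137 0.05299326] [ 0.41415419 -0.13356819  0.04701015] [0.56273587 0.01505159 0.0500017 ]
```

The wrist view shows the pin at (208,118), the button at (100,40) and the green-capped bottle at (85,145). Measured hub: (0.562, 0.0165). The target pin's top is at (0.493, −0.093, 0.12), at radius 0.129 m, which matches the text. Next I go down behind that pin for a straight +x push.

```bash
python3 -m inch '[{"slide":[0.128,-0.216,0],"angular":[0,0,0.02],"claw":-1},{"slide":[0.128,-0.216,0],"angular":[0,0,0.02],"claw":-1},{"slide":[0.128,-0.216,0.2],"angular":[0,0,0.02],"claw":-1},{"slide":[0.128,-0.216,0.4],"angular":[0,0,0.02],"claw":-1},{"slide":[0.128,-0.216,0.5],"angular":[0,0,0.02],"claw":-1},{"slide":[0.128,-0.216,0.6],"angular":[0,0,0.02],"claw":-1},{"slide":[0.128,-0.216,0.6],"angular":[0,0,0.02],"claw":-1},{"slide":[0.128,-0.216,0.6],"angular":[0,0,0.02],"claw":-1}]'; python3 -c "
from h import *
s=ctrl.get_state();print(s['time'],s['position'],R.from_rotvec(s['tool_rot']).as_matrix().round(4).tolist(),s['joint_positions'].round(2))
im=ctrl.get_image('wrist');cv2.imwrite('pics/w2.png',im['color'][:,:,::-1])"
```

```text
time: 3.25
position: [0.4553, -0.1119, 0.1165]
tool_rot: [-3.141, 0.019, 0.001]
ft_force: [-0.1, -0.2, 1.3]
grip_width: 0.005
grip_force: 0.0
3.25 [ 0.45525733 -0.1119311   0.11653803] [[0.9999, -0.012, -0.0005], [-0.012, -0.9999, 0.0001], [-0.0005, -0.0001, -1.0]] [ 0.8   0.08 -0.63  2.02  0.05  1.06 -1.44]
```

View pics/w2.png

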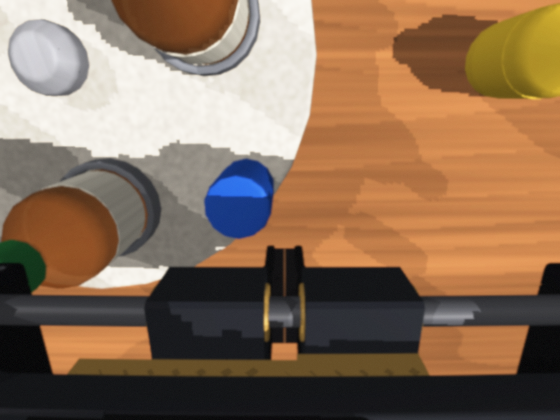

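The view shows the pin at (240,198) just ahead of the closed fingertips at (285,255), with nothing touched. Pushing now with a smooth acceleration to about 2.1 rad/s, then lifting away.

```bash
python3 -m inch '[{"slide":[0.02,-0.028,0],"angular":[0,0,0],"claw":-1},{"slide":[0.044,-0.056,0],"angular":[0,0,0],"claw":-1},{"slide":[0.076,-0.052,0],"angular":[0,0,0],"claw":-1},{"slide":[0.12,-0.034,0],"angular":[0,0,0],"claw":-1},{"slide":[0.176,-0.014,0],"angular":[0,0,0],"claw":-1},{"slide":[0.244,0,0],"angular":[0,0,0],"claw":-1},{"slide":[0.324,0.008,0],"angular":[0,0,0],"claw":-1},{"slide":[0.412,0.003,0],"angular":[0,0,0],"claw":-1},{"slide":[0.508,-0.018,0],"angular":[0,0,0],"claw":-1},{"slide":[0.604,-0.048,0],"angular":[0,0,0],"claw":-1}]'
python3 -m inch '[{"slide":[0.06,0.06,-0.15],"angular":[0,0,0],"claw":-1},{"slide":[0.08,0.12,-0.33],"angular":[0,0,0],"claw":-1},{"slide":[0.08,0.16,-0.48],"angular":[0,0,0],"claw":-1}]'
```

```text
time: 4.3
position: [0.6085, -0.1015, 0.1158]
tool_rot: [-3.141, 0.02, -0.001]
ft_force: [-0.6, -0.1, -0.6]
grip_width: 0.009
grip_force: 0.1
time: 4.6
position: [0.6283, -0.1423, 0.2379]
tool_rot: [-3.141, 0.018, -0.004]
ft_force: [1.3, -0.1, -0.2]
grip_width: 0.002
grip_force: 0.0
```

```bash
cat > tr.py <<'E'
from h import *
import sys,json,os
HUB=np.array([.562,.0165])
def red(im):
    hsv=cv2.cvtColor(im["color"],cv2.COLOR_RGB2HSV).astype(int)
    m=((hsv[...,0]<6)|(hsv[...,0]>172))&(hsv[...,1]>150)&(hsv[...,2]>70)
    n,l,st,ce=cv2.connectedComponentsWithStats(m.astype(np.uint8));best=None
    for i in range(1,n):
        if st[i,4]<15: continue
        p=onplane(im,ce[i],.147)[0,:2]-HUB;r=np.hypot(*p)
        if .075<r<.105 and (best is None or st[i,4]>best[0]): best=(st[i,4],np.arctan2(p[1],p[0]),r)
    return best
if __name__=="__main__":
    L=json.load(open("tr.json")) if os.path.exists("tr.json") else []
    for c in sys.argv[1:]:
        t=ctrl.get_state()["time"];im=ctrl.get_image(c);b=red(im);print(c,t,b)
        cv2.imwrite(f"pics/t_{t:.2f}_{c}.png",im["color"][:,:,::-1])
        if b: L.append((t,b[1],c))
    json.dump(L,open("tr.json","w"))
    s=ctrl.get_state();print(s["time"],s["position"])
E
python3 -c "
from tr import *;import pickle
D=pickle.load(open('d0.pkl','rb'));print([red(D[c]) for c in D])"
python3 tr.py scene side scene side
```

```text
[(np.int32(60), np.float64(0.215456255486159), np.float64(0.09663153923330497)), (np.int32(61), np.float64(0.1764403923126001), np.float64(0.08792566623156355))]
scene 4.6 (np.int32(49), np.float64(1.946636935575656), np.float64(0.08773635642297928))
side 4.65 (np.int32(60), np.float64(2.164921946171784), np.float64(0.08542680459502852))
scene 4.7 (np.int32(49), np.float64(2.169071596009995), np.float64(0.08611618674377354))
side 4.75 (np.int32(68), np.float64(2.367741788407576), np.float64(0.08699866638706248))
4.8 [ 0.62753854 -0.14136637  0.23700265]
```

```bash
cat > plan.py <<'E'
from tr import *
from scipy.optimize import least_squares
OFF={"scene":(.006,0.),"side":(-.001,-.0045)}
L=json.load(open("tr.json"));t=np.array([x[0] for x in L]);a=[]
for _,th,c in L:
    p=.09*np.array([np.cos(th),np.sin(th)])-np.array(OFF[c])*[1,1];a.append(np.arctan2(p[1],p[0]))
a=np.array(a);T0=t[0]
def th(p,tt):
    d=tt-T0;return p[0]-2.67*d+(p[1]+2.67)*p[2]*(1-np.exp(-d/p[2]))
def res(p): return np.r_[np.angle(np.exp(1j*(th(p,t)-a)))/.02,(p[2]-38)/10]
f=min((least_squares(res,[a[0],w,38]) for w in(1.4,1.8,2.1,2.4)),key=lambda f:f.cost)
p=f.x;s=ctrl.get_state();n=s["time"]
w=lambda tt:(p[1]+2.67)*np.exp(-(tt-T0)/p[2])-2.67
print("fit",p.round(3),"resid",(f.fun[:-1]*.02).round(3),"w now",w(n).round(3),"t(w=.6)",T0+p[2]*np.log((p[1]+2.67)/3.27))
M=R.from_rotvec(s["tool_rot"]).as_matrix()
q=lambda tt:np.r_[HUB+.09*np.array([np.cos(th(p,tt)),np.sin(th(p,tt))]),.230]
print("t",n,"pos",s["position"].round(4),"target now",q(n).round(4),"err mm",1000*np.linalg.norm(s["position"]-q(n)).round(4))
for k in range(1,11): print((M.T@(q(n+.1*k)-s["position"])/.25).round(2).tolist(),end=" ")
print()
E
python3 plan.py
```

```text
fit [ 2.014  2.105 37.981] resid [ 0.006 -0.01   0.001  0.003] w now 2.08 t(w=.6) 18.9832424976857
t 4.8 pos [ 0.6275 -0.1414  0.237 ] target now [0.4937 0.0751 0.23  ] err mm 254.6
[-0.59, -0.8, 0.03] [-0.62, -0.73, 0.03] [-0.63, -0.66, 0.03] [-0.63, -0.58, 0.03] [-0.61, -0.51, 0.03] [-0.58, -0.45, 0.03] [-0.54, -0.39, 0.03] [-0.49, -0.34, 0.03] [-0.43, -0.3, 0.03] [-0.36, -0.28, 0.03]
```

```bash
python3 -m inch '[{"slide":[-0.14,-0.1,0.01],"angular":[0,0,0],"claw":-1},{"slide":[-0.28,-0.2,0.02],"angular":[0,0,0],"claw":-1},{"slide":[-0.41,-0.3,0.03],"angular":[0,0,0],"claw":-1},{"slide":[-0.5,-0.38,0.03],"angular":[0,0,0],"claw":-1},{"slide":[-0.56,-0.43,0.03],"angular":[0,0,0],"claw":-1},{"slide":[-0.57,-0.43,0.03],"angular":[0,0,0],"claw":-1},{"slide":[-0.54,-0.39,0.03],"angular":[0,0,0],"claw":-1},{"slide":[-0.49,-0.34,0.03],"angular":[0,0,0],"claw":-1},{"slide":[-0.43,-0.3,0.03],"angular":[0,0,0],"claw":-1},{"slide":[-0.36,-0.28,0.03],"angular":[0,0,0],"claw":-1}]'; python3 tr.py side scene; python3 plan.py
```

```text
time: 5.8
position: [0.5384, -0.0736, 0.2276]
tool_rot: [3.141, -0.023, -0.001]
ft_force: [0.0, -0.1, 0.0]
grip_width: 0.008
grip_force: 0.0
side 5.8 (np.int32(68), np.float64(-1.7980331227206328), np.float64(0.09600730543321426))
scene 5.85 (np.int32(51), np.float64(-1.6174436967710089), np.float64(0.08980250814061876))
5.9 [ 0.5392426  -0.07299109  0.22729351]
fit [ 2.011  2.142 38.371] resid [ 0.004 -0.011  0.002  0.005  0.008 -0.008] w now 1.982 t(w=.6) 19.42637420424274
t 5.9 pos [ 0.5392 -0.073   0.2273] target now [ 0.5601 -0.0735  0.23  ] err mm 21.0
[0.15, -0.01, -0.01] [0.22, -0.03, -0.01] [0.28, -0.06, -0.01] [0.34, -0.1, -0.01] [0.38, -0.16, -0.01] [0.42, -0.22, -0.01] [0.44, -0.28, -0.01] [0.45, -0.35, -0.01] [0.44, -0.42, -0.01] [0.42, -0.48, -0.01]
```

```bash
python3 -m inch '[{"slide":[0.15,-0.01,-0.01],"angular":[0,0,0],"claw":-1},{"slide":[0.22,-0.03,-0.01],"angular":[0,0,0],"claw":-1},{"slide":[0.28,-0.06,-0.01],"angular":[0,0,0],"claw":-1},{"slide":[0.34,-0.1,-0.01],"angular":[0,0,0],"claw":-1},{"slide":[0.38,-0.16,-0.01],"angular":[0,0,0],"claw":-1},{"slide":[0.42,-0.22,-0.01],"angular":[0,0,0],"claw":-1},{"slide":[0.44,-0.28,-0.01],"angular":[0,0,0],"claw":-1},{"slide":[0.45,-0.35,-0.01],"angular":[0,0,0],"claw":-1},{"slide":[0.44,-0.42,-0.01],"angular":[0,0,0],"claw":-1},{"slide":[0.42,-0.48,-0.01],"angular":[0,0,0],"claw":-1}]'; python3 tr.py side; python3 plan.py
```

```text
time: 6.9
position: [0.6426, 0.0511, 0.231]
tool_rot: [-3.141, 0.015, 0.001]
ft_force: [0.8, -0.0, 0.1]
grip_width: 0.004
grip_force: 0.0
side 6.9 (np.int32(64), np.float64(0.2580979176076393), np.float64(0.08752899144028697))
6.95 [0.64132658 0.05488028 0.23151369]
fit [ 2.011  2.148 34.397] resid [ 0.004 -0.011  0.003  0.006  0.004 -0.011  0.004] w now 1.83 t(w=.6) 17.931155800668094
t 6.95 pos [0.6413 0.0549 0.2315] target now [0.645  0.0514 0.23  ] err mm 5.3
[-0.02, -0.04, 0.01] [-0.06, -0.09, 0.01] [-0.11, -0.14, 0.01] [-0.16, -0.17, 0.01] [-0.22, -0.19, 0.01] [-0.28, -0.2, 0.01] [-0.35, -0.2, 0.01] [-0.41, -0.19, 0.01] [-0.47, -0.17, 0.01] [-0.52, -0.14, 0.01]
```

```bash
python3 -m inch '[{"slide":[-0.02,-0.04,0.01],"angular":[0,0,0],"claw":-1},{"slide":[-0.06,-0.09,0.01],"angular":[0,0,0],"claw":-1},{"slide":[-0.11,-0.14,0.01],"angular":[0,0,0],"claw":-1},{"slide":[-0.16,-0.17,0.01],"angular":[0,0,0],"claw":-1},{"slide":[-0.22,-0.19,0.01],"angular":[0,0,0],"claw":-1},{"slide":[-0.28,-0.2,0.01],"angular":[0,0,0],"claw":-1},{"slide":[-0.35,-0.2,0.01],"angular":[0,0,0],"claw":-1},{"slide":[-0.41,-0.19,0.01],"angular":[0,0,0],"claw":-1},{"slide":[-0.47,-0.17,0.01],"angular":[0,0,0],"claw":-1},{"slide":[-0.52,-0.14,0.01],"angular":[0,0,0],"claw":-1}]'; python3 tr.py side; python3 plan.py
```

```text
time: 7.95
position: [0.5118, 0.086, 0.2287]
tool_rot: [3.141, -0.015, 0.0]
ft_force: [0.3, 0.5, -0.3]
grip_width: 0.008
grip_force: 0.0
side 7.95 (np.int32(59), np.float64(2.2456308983573283), np.float64(0.08626931632522256))
8.0 [0.51036355 0.08433559 0.22866978]
fit [ 2.012  2.135 38.473] resid [ 0.005 -0.01   0.003  0.006  0.001 -0.014  0.014 -0.005] w now 1.729 t(w=.6) 19.410811968967053
t 8.0 pos [0.5104 0.0843 0.2287] target now [0.5028 0.0843 0.23  ] err mm 7.7
[-0.07, 0.05, -0.01] [-0.11, 0.1, -0.0] [-0.13, 0.15, -0.0] [-0.15, 0.21, -0.0] [-0.15, 0.27, -0.0] [-0.14, 0.33, -0.0] [-0.13, 0.39, -0.0] [-0.11, 0.44, -0.0] [-0.07, 0.49, -0.0] [-0.03, 0.53, -0.0]
```

```bash
python3 -m inch '[{"slide":[-0.07,0.05,0],"angular":[0,0,0],"claw":-1},{"slide":[-0.11,0.1,0],"angular":[0,0,0],"claw":-1},{"slide":[-0.13,0.15,0],"angular":[0,0,0],"claw":-1},{"slide":[-0.15,0.21,0],"angular":[0,0,0],"claw":-1},{"slide":[-0.15,0.27,0],"angular":[0,0,0],"claw":-1},{"slide":[-0.14,0.33,0],"angular":[0,0,0],"claw":-1},{"slide":[-0.13,0.39,0],"angular":[0,0,0],"claw":-1},{"slide":[-0.11,0.44,0],"angular":[0,0,0],"claw":-1},{"slide":[-0.07,0.49,0],"angular":[0,0,0],"claw":-1},{"slide":[-0.03,0.53,0],"angular":[0,0,0],"claw":-1}]'; python3 tr.py side; python3 plan.py
```

```text
time: 9.0
position: [0.5056, -0.0482, 0.2287]
tool_rot: [3.141, -0.018, 0.0]
ft_force: [0.1, -0.3, 0.1]
grip_width: 0.004
grip_force: 0.0
side 9.0 (np.int32(67), np.float64(-2.2443686514862384), np.float64(0.09481643926802498))
9.05 [ 0.50694021 -0.05000434  0.22849369]
fit [ 2.014  2.122 42.181] resid [ 0.007 -0.009  0.004  0.006 -0.005 -0.02   0.014  0.012 -0.01 ] w now 1.642 t(w=.6) 20.719825481453363
t 9.05 pos [ 0.5069 -0.05    0.2285] target now [ 0.5094 -0.0565  0.23  ] err mm 7.1000000000000005
[0.06, 0.06, -0.01] [0.12, 0.08, -0.01] [0.17, 0.09, -0.01] [0.23, 0.09, -0.01] [0.29, 0.08, -0.01] [0.34, 0.07, -0.01] [0.39, 0.04, -0.01] [0.44, 0.01, -0.01] [0.48, -0.02, -0.01] [0.52, -0.07, -0.01]
```

```bash
python3 -m inch '[{"slide":[0.06,0.06,-0.01],"angular":[0,0,0],"claw":-1},{"slide":[0.12,0.08,-0.01],"angular":[0,0,0],"claw":-1},{"slide":[0.17,0.09,-0.01],"angular":[0,0,0],"claw":-1},{"slide":[0.23,0.09,-0.01],"angular":[0,0,0],"claw":-1},{"slide":[0.29,0.08,-0.01],"angular":[0,0,0],"claw":-1},{"slide":[0.34,0.07,-0.01],"angular":[0,0,0],"claw":-1},{"slide":[0.39,0.04,-0.01],"angular":[0,0,0],"claw":-1},{"slide":[0.44,0.01,-0.01],"angular":[0,0,0],"claw":-1},{"slide":[0.48,-0.02,-0.01],"angular":[0,0,0],"claw":-1},{"slide":[0.52,-0.07,-0.01],"angular":[0,0,0],"claw":-1}]'; python3 tr.py side; python3 plan.py
```

```text
time: 10.05
position: [0.6355, -0.0306, 0.231]
tool_rot: [3.141, -0.018, -0.001]
ft_force: [-0.2, -0.0, 0.1]
grip_width: 0.003
grip_force: 0.0
side 10.05 (np.int32(58), np.float64(-0.6815633571844242), np.float64(0.09271367375301182))
10.1 [ 0.63657176 -0.02669031  0.23105342]
fit [ 2.013  2.129 40.699] resid [ 0.006 -0.01   0.003  0.005 -0.001 -0.017  0.017  0.01  -0.021  0.007] w now 1.522 t(w=.6) 20.210274558339453
t 10.1 pos [ 0.6366 -0.0267  0.2311] target now [ 0.6387 -0.0306  0.23  ] err mm 4.6
[0.03, -0.03, 0.0] [0.05, -0.08, 0.0] [0.06, -0.14, 0.0] [0.06, -0.19, 0.0] [0.05, -0.24, 0.0] [0.04, -0.29, 0.01] [0.02, -0.34, 0.01] [-0.01, -0.39, 0.01] [-0.04, -0.42, 0.01] [-0.08, -0.46, 0.01]
```

```bash
python3 -m inch '[{"slide":[0.03,-0.03,0],"angular":[0,0,0],"claw":-1},{"slide":[0.05,-0.08,0],"angular":[0,0,0],"claw":-1},{"slide":[0.06,-0.14,0],"angular":[0,0,0],"claw":-1},{"slide":[0.06,-0.19,0],"angular":[0,0,0],"claw":-1},{"slide":[0.05,-0.24,0],"angular":[0,0,0],"claw":-1},{"slide":[0.04,-0.29,0.01],"angular":[0,0,0],"claw":-1},{"slide":[0.02,-0.34,0.01],"angular":[0,0,0],"claw":-1},{"slide":[-0.01,-0.39,0.01],"angular":[0,0,0],"claw":-1},{"slide":[-0.04,-0.42,0.01],"angular":[0,0,0],"claw":-1},{"slide":[-0.08,-0.46,0.01],"angular":[0,0,0],"claw":-1}]'; python3 tr.py side; python3 plan.py
```

```text
time: 11.1
position: [0.6153, 0.0846, 0.2287]
tool_rot: [3.141, -0.018, 0.0]
ft_force: [-0.1, -0.7, -0.3]
grip_width: 0.006
grip_force: 0.0
side 11.1 (np.int32(49), np.float64(0.9036499327015175), np.float64(0.08420626813470053))
11.15 [0.61352894 0.08748272 0.22903715]
fit [ 2.013  2.128 40.864] resid [ 0.006 -0.01   0.003  0.006 -0.002 -0.017  0.016  0.01  -0.02   0.009
 -0.001] w now 1.417 t(w=.6) 20.265673809697752
t 11.15 pos [0.6135 0.0875 0.229 ] target now [0.6111 0.092  0.23  ] err mm 5.2
[-0.05, -0.04, -0.0] [-0.1, -0.06, -0.0] [-0.15, -0.07, -0.0] [-0.2, -0.07, -0.0] [-0.25, -0.07, -0.0] [-0.3, -0.06, -0.0] [-0.34, -0.05, -0.0] [-0.39, -0.02, -0.0] [-0.43, 0.0, -0.0] [-0.46, 0.03, -0.0]
```

```bash
python3 -m inch '[{"slide":[-0.05,-0.04,0],"angular":[0,0,0],"claw":-1},{"slide":[-0.1,-0.06,0],"angular":[0,0,0],"claw":-1},{"slide":[-0.15,-0.07,0],"angular":[0,0,0],"claw":-1},{"slide":[-0.2,-0.07,0],"angular":[0,0,0],"claw":-1},{"slide":[-0.25,-0.07,0],"angular":[0,0,0],"claw":-1},{"slide":[-0.3,-0.06,0],"angular":[0,0,0],"claw":-1},{"slide":[-0.34,-0.05,0],"angular":[0,0,0],"claw":-1},{"slide":[-0.39,-0.02,0],"angular":[0,0,0],"claw":-1},{"slide":[-0.43,0,0],"angular":[0,0,0],"claw":-1},{"slide":[-0.46,0.03,0],"angular":[0,0,0],"claw":-1}]'; python3 tr.py scene; python3 plan.py
```

```text
time: 12.15
position: [0.5001, 0.0778, 0.2288]
tool_rot: [3.141, -0.017, 0.0]
ft_force: [-0.8, -0.1, -0.1]
grip_width: 0.004
grip_force: 0.0
scene 12.15 (np.int32(43), np.float64(2.352732155825949), np.float64(0.08339967035603812))
12.2 [0.49940564 0.07608733 0.2287307 ]
fit [ 2.015  2.122 41.727] resid [ 0.008 -0.008  0.005  0.007 -0.005 -0.021  0.012  0.006 -0.02   0.015
  0.012 -0.012] w now 1.324 t(w=.6) 20.546291044893884
t 12.2 pos [0.4994 0.0761 0.2287] target now [0.4926 0.0738 0.23  ] err mm 7.3
[-0.05, 0.05, -0.0] [-0.08, 0.09, -0.0] [-0.09, 0.13, -0.0] [-0.1, 0.18, -0.0] [-0.11, 0.23, -0.0] [-0.1, 0.27, -0.0] [-0.1, 0.32, -0.0] [-0.08, 0.36, -0.0] [-0.07, 0.4, -0.0] [-0.04, 0.44, -0.0]
```

```bash
python3 -m inch '[{"slide":[-0.05,0.05,0],"angular":[0,0,0],"claw":-1},{"slide":[-0.08,0.09,0],"angular":[0,0,0],"claw":-1},{"slide":[-0.09,0.13,0],"angular":[0,0,0],"claw":-1},{"slide":[-0.1,0.18,0],"angular":[0,0,0],"claw":-1},{"slide":[-0.11,0.23,0],"angular":[0,0,0],"claw":-1},{"slide":[-0.1,0.27,0],"angular":[0,0,0],"claw":-1},{"slide":[-0.1,0.32,0],"angular":[0,0,0],"claw":-1},{"slide":[-0.08,0.36,0],"angular":[0,0,0],"claw":-1},{"slide":[-0.07,0.4,0],"angular":[0,0,0],"claw":-1},{"slide":[-0.04,0.44,0],"angular":[0,0,0],"claw":-1}]'; python3 tr.py side; python3 plan.py
```

```text
time: 13.2
position: [0.49, -0.0325, 0.2287]
tool_rot: [3.141, -0.017, -0.0]
ft_force: [1.3, -0.1, 0.0]
grip_width: 0.006
grip_force: 0.0
side 13.2 (np.int32(60), np.float64(-2.465931332474635), np.float64(0.09408178285914327))
13.25 [ 0.49126109 -0.03466     0.22860596]
fit [ 2.019  2.114 42.756] resid [ 0.011 -0.005  0.007  0.009 -0.009 -0.024  0.005  0.    -0.023  0.017
  0.023  0.009 -0.021] w now 1.238 t(w=.6) 20.872447238502687
t 13.25 pos [ 0.4913 -0.0347  0.2286] target now [ 0.4922 -0.0403  0.23  ] err mm 5.8999999999999995
[0.03, 0.05, -0.01] [0.07, 0.08, -0.01] [0.11, 0.11, -0.01] [0.14, 0.13, -0.01] [0.19, 0.14, -0.01] [0.23, 0.15, -0.01] [0.27, 0.15, -0.01] [0.31, 0.15, -0.01] [0.35, 0.14, -0.01] [0.39, 0.13, -0.01]
```

```bash
python3 -m inch '[{"slide":[0.03,0.05,-0.01],"angular":[0,0,0],"claw":-1},{"slide":[0.07,0.08,-0.01],"angular":[0,0,0],"claw":-1},{"slide":[0.11,0.11,-0.01],"angular":[0,0,0],"claw":-1},{"slide":[0.14,0.13,-0.01],"angular":[0,0,0],"claw":-1},{"slide":[0.19,0.14,-0.01],"angular":[0,0,0],"claw":-1},{"slide":[0.23,0.15,-0.01],"angular":[0,0,0],"claw":-1},{"slide":[0.27,0.15,-0.01],"angular":[0,0,0],"claw":-1},{"slide":[0.31,0.15,-0.01],"angular":[0,0,0],"claw":-1},{"slide":[0.35,0.14,-0.01],"angular":[0,0,0],"claw":-1},{"slide":[0.39,0.13,-0.01],"angular":[0,0,0],"claw":-1}]'; python3 tr.py side; python3 plan.py
```

```text
time: 14.25
position: [0.5877, -0.0648, 0.2312]
tool_rot: [-3.141, 0.016, 0.0]
ft_force: [-0.7, -0.2, 0.8]
grip_width: 0.008
grip_force: 0.0
side 14.25 (np.int32(64), np.float64(-1.2992844570858328), np.float64(0.09588878714716123))
14.3 [ 0.58899757 -0.06404098  0.23111908]
fit [ 2.018  2.115 42.636] resid [ 0.011 -0.005  0.007  0.009 -0.008 -0.024  0.006  0.001 -0.022  0.017
  0.022  0.007 -0.024  0.004] w now 1.142 t(w=.6) 20.835293541819027
t 14.3 pos [ 0.589  -0.064   0.2311] target now [ 0.5935 -0.0678  0.23  ] err mm 6.0
[0.06, -0.0, 0.0] [0.09, -0.02, 0.0] [0.12, -0.05, 0.0] [0.15, -0.07, 0.0] [0.18, -0.1, 0.0] [0.2, -0.14, 0.0] [0.22, -0.17, 0.0] [0.23, -0.21, 0.01] [0.24, -0.25, 0.01] [0.25, -0.28, 0.01]
```

```bash
python3 -m inch '[{"slide":[0.06,0,0],"angular":[0,0,0],"claw":-1},{"slide":[0.09,-0.02,0],"angular":[0,0,0],"claw":-1},{"slide":[0.12,-0.05,0],"angular":[0,0,0],"claw":-1},{"slide":[0.15,-0.07,0],"angular":[0,0,0],"claw":-1},{"slide":[0.18,-0.1,0],"angular":[0,0,0],"claw":-1},{"slide":[0.2,-0.14,0],"angular":[0,0,0],"claw":-1},{"slide":[0.22,-0.17,0],"angular":[0,0,0],"claw":-1},{"slide":[0.23,-0.21,0.01],"angular":[0,0,0],"claw":-1},{"slide":[0.24,-0.25,0.01],"angular":[0,0,0],"claw":-1},{"slide":[0.25,-0.28,0.01],"angular":[0,0,0],"claw":-1}]'; python3 tr.py side; python3 plan.py
```

```text
time: 15.3
position: [0.6501, 0.0055, 0.2286]
tool_rot: [-3.141, 0.015, 0.001]
ft_force: [-0.6, -0.2, 0.9]
grip_width: 0.009
grip_force: 0.0
side 15.3 (np.int32(60), np.float64(-0.18084310851302926), np.float64(0.09017248391161381))
15.35 [0.65034514 0.00715204 0.22873454]
fit [ 2.017  2.117 42.48 ] resid [ 0.01  -0.006  0.006  0.008 -0.008 -0.023  0.008  0.003 -0.021  0.018
  0.022  0.006 -0.028 -0.002  0.006] w now 1.047 t(w=.6) 20.78856250114209
t 15.35 pos [0.6503 0.0072 0.2287] target now [0.6518 0.0101 0.23  ] err mm 3.5
[0.01, -0.05, -0.0] [0.0, -0.09, -0.0] [-0.0, -0.12, -0.0] [-0.02, -0.16, -0.0] [-0.03, -0.19, -0.0] [-0.05, -0.22, -0.0] [-0.07, -0.25, -0.0] [-0.09, -0.28, -0.0] [-0.11, -0.3, -0.0] [-0.14, -0.33, -0.0]
```

One more second of tracking for margin, then I lift clear and let the table coast out.

```bash
python3 -m inch '[{"slide":[0.01,-0.05,0],"angular":[0,0,0],"claw":-1},{"slide":[0,-0.09,0],"angular":[0,0,0],"claw":-1},{"slide":[0,-0.12,0],"angular":[0,0,0],"claw":-1},{"slide":[-0.02,-0.16,0],"angular":[0,0,0],"claw":-1},{"slide":[-0.03,-0.19,0],"angular":[0,0,0],"claw":-1},{"slide":[-0.05,-0.22,0],"angular":[0,0,0],"claw":-1},{"slide":[-0.07,-0.25,0],"angular":[0,0,0],"claw":-1},{"slide":[-0.09,-0.28,0],"angular":[0,0,0],"claw":-1},{"slide":[-0.11,-0.3,0],"angular":[0,0,0],"claw":-1},{"slide":[-0.14,-0.33,0],"angular":[0,0,0],"claw":-1}]'; python3 tr.py side; python3 plan.py
W='x'; python3 -m inch '[{"slide":[0,0,-0.1],"angular":[0,0,0],"claw":-1},{"slide":[0,0,-0.2],"angular":[0,0,0],"claw":-1},{"slide":[0,0,-0.2],"angular":[0,0,0],"claw":-1},{"slide":[0,0,-0.2],"angular":[0,0,0],"claw":-1},{"slide":[0,0,-0.2],"angular":[0,0,0],"claw":-1},{"slide":[0,0,-0.2],"angular":[0,0,0],"claw":-1},{"slide":[0,0,-0.2],"angular":[0,0,0],"claw":-1},{"slide":[0,0,-0.2],"angular":[0,0,0],"claw":-1},{"slide":[0,0,-0.2],"angular":[0,0,0],"claw":-1},{"slide":[0,0,-0.2],"angular":[0,0,0],"claw":-1}]'
```

```text
time: 16.35
position: [0.6157, 0.0868, 0.2286]
tool_rot: [3.141, -0.018, 0.0]
ft_force: [0.1, -0.0, 0.1]
grip_width: 0.005
grip_force: 0.0
side 16.35 (np.int32(48), np.float64(0.889690379078371), np.float64(0.08422393944812652))
16.4 [0.61428062 0.08924554 0.22886856]
fit [ 2.016  2.119 42.296] resid [ 0.009 -0.007  0.005  0.007 -0.007 -0.023  0.009  0.005 -0.019  0.02
  0.023  0.005 -0.03  -0.006 -0.001  0.01 ] w now 0.953 t(w=.6) 20.734775285482286
t 16.4 pos [0.6143 0.0892 0.2289] target now [0.6129 0.0907 0.23  ] err mm 2.3
[-0.03, -0.02, -0.0] [-0.07, -0.04, -0.0] [-0.1, -0.05, -0.0] [-0.13, -0.06, -0.0] [-0.16, -0.06, -0.0] [-0.19, -0.07, -0.0] [-0.23, -0.07, -0.0] [-0.26, -0.06, -0.0] [-0.29, -0.06, -0.0] [-0.32, -0.05, -0.0] 
time: 17.4
position: [0.616, 0.0869, 0.2786]
tool_rot: [3.141, -0.017, -0.0]
ft_force: [-0.5, -0.6, -0.9]
grip_width: 0.006
grip_force: 0.0
```

```bash
python3 -c "
from bench import ctrl
for _ in range(90): ctrl.get_image('side')
print(ctrl.get_state()['time'])"
python3 -m inch '[{"slide":[0,0,0],"angular":[0,0,0],"claw":-1},{"slide":[0,0,0],"angular":[0,0,0],"claw":-1},{"slide":[0,0,0],"angular":[0,0,0],"claw":-1},{"slide":[0,0,0],"angular":[0,0,0],"claw":-1},{"slide":[0,0,0],"angular":[0,0,0],"claw":-1},{"slide":[0,0,0],"angular":[0,0,0],"claw":-1},{"slide":[0,0,0],"angular":[0,0,0],"claw":-1},{"slide":[0,0,0],"angular":[0,0,0],"claw":-1},{"slide":[0,0,0],"angular":[0,0,0],"claw":-1},{"slide":[0,0,0],"angular":[0,0,0],"claw":-1}]' >/dev/null
python3 -m inch '[{"slide":[0,0,0],"angular":[0,0,0],"claw":-1},{"slide":[0,0,0],"angular":[0,0,0],"claw":-1},{"slide":[0,0,0],"angular":[0,0,0],"claw":-1},{"slide":[0,0,0],"angular":[0,0,0],"claw":-1},{"slide":[0,0,0],"angular":[0,0,0],"claw":-1},{"slide":[0,0,0],"angular":[0,0,0],"claw":-1},{"slide":[0,0,0],"angular":[0,0,0],"claw":-1},{"slide":[0,0,0],"angular":[0,0,0],"claw":-1},{"slide":[0,0,0],"angular":[0,0,0],"claw":-1},{"slide":[0,0,0],"angular":[0,0,0],"claw":-1}]' >/dev/null
python3 -m inch '[{"slide":[0,0,0],"angular":[0,0,0],"claw":-1},{"slide":[0,0,0],"angular":[0,0,0],"claw":-1},{"slide":[0,0,0],"angular":[0,0,0],"claw":-1},{"slide":[0,0,0],"angular":[0,0,0],"claw":-1},{"slide":[0,0,0],"angular":[0,0,0],"claw":-1},{"slide":[0,0,0],"angular":[0,0,0],"claw":-1},{"slide":[0,0,0],"angular":[0,0,0],"claw":-1},{"slide":[0,0,0],"angular":[0,0,0],"claw":-1},{"slide":[0,0,0],"angular":[0,0,0],"claw":-1},{"slide":[0,0,0],"angular":[0,0,0],"claw":-1}]' >/dev/null
python3 -m inch '[{"slide":[0,0,0],"angular":[0,0,0],"claw":-1},{"slide":[0,0,0],"angular":[0,0,0],"claw":-1},{"slide":[0,0,0],"angular":[0,0,0],"claw":-1},{"slide":[0,0,0],"angular":[0,0,0],"claw":-1},{"slide":[0,0,0],"angular":[0,0,0],"claw":-1},{"slide":[0,0,0],"angular":[0,0,0],"claw":-1},{"slide":[0,0,0],"angular":[0,0,0],"claw":-1},{"slide":[0,0,0],"angular":[0,0,0],"claw":-1},{"slide":[0,0,0],"angular":[0,0,0],"claw":-1},{"slide":[0,0,0],"angular":[0,0,0],"claw":-1}]' >/dev/null
python3 -m inch '[{"slide":[0,0,0],"angular":[0,0,0],"claw":-1},{"slide":[0,0,0],"angular":[0,0,0],"claw":-1},{"slide":[0,0,0],"angular":[0,0,0],"claw":-1},{"slide":[0,0,0],"angular":[0,0,0],"claw":-1},{"slide":[0,0,0],"angular":[0,0,0],"claw":-1},{"slide":[0,0,0],"angular":[0,0,0],"claw":-1},{"slide":[0,0,0],"angular":[0,0,0],"claw":-1},{"slide":[0,0,0],"angular":[0,0,0],"claw":-1},{"slide":[0,0,0],"angular":[0,0,0],"claw":-1},{"slide":[0,0,0],"angular":[0,0,0],"claw":-1}]' >/dev/null
python3 -m inch '[{"slide":[0,0,0],"angular":[0,0,0],"claw":-1},{"slide":[0,0,0],"angular":[0,0,0],"claw":-1},{"slide":[0,0,0],"angular":[0,0,0],"claw":-1},{"slide":[0,0,0],"angular":[0,0,0],"claw":-1},{"slide":[0,0,0],"angular":[0,0,0],"claw":-1},{"slide":[0,0,0],"angular":[0,0,0],"claw":-1},{"slide":[0,0,0],"angular":[0,0,0],"claw":-1},{"slide":[0,0,0],"angular":[0,0,0],"claw":-1},{"slide":[0,0,0],"angular":[0,0,0],"claw":-1},{"slide":[0,0,0],"angular":[0,0,0],"claw":-1}]' >/dev/null
python3 -m inch '[{"slide":[0,0,0],"angular":[0,0,0],"claw":-1},{"slide":[0,0,0],"angular":[0,0,0],"claw":-1},{"slide":[0,0,0],"angular":[0,0,0],"claw":-1},{"slide":[0,0,0],"angular":[0,0,0],"claw":-1},{"slide":[0,0,0],"angular":[0,0,0],"claw":-1},{"slide":[0,0,0],"angular":[0,0,0],"claw":-1},{"slide":[0,0,0],"angular":[0,0,0],"claw":-1},{"slide":[0,0,0],"angular":[0,0,0],"claw":-1},{"slide":[0,0,0],"angular":[0,0,0],"claw":-1},{"slide":[0,0,0],"angular":[0,0,0],"claw":-1}]' >/dev/null
python3 -m inch '[{"slide":[0,0,0],"angular":[0,0,0],"claw":-1},{"slide":[0,0,0],"angular":[0,0,0],"claw":-1},{"slide":[0,0,0],"angular":[0,0,0],"claw":-1},{"slide":[0,0,0],"angular":[0,0,0],"claw":-1},{"slide":[0,0,0],"angular":[0,0,0],"claw":-1},{"slide":[0,0,0],"angular":[0,0,0],"claw":-1},{"slide":[0,0,0],"angular":[0,0,0],"claw":-1},{"slide":[0,0,0],"angular":[0,0,0],"claw":-1},{"slide":[0,0,0],"angular":[0,0,0],"claw":-1},{"slide":[0,0,0],"angular":[0,0,0],"claw":-1}]' >/dev/null
python3 tr.py side scene
python3 -m inch '[{"slide":[0,0,0],"angular":[0,0,0],"claw":-1},{"slide":[0,0,0],"angular":[0,0,0],"claw":-1},{"slide":[0,0,0],"angular":[0,0,0],"claw":-1},{"slide":[0,0,0],"angular":[0,0,0],"claw":-1},{"slide":[0,0,0],"angular":[0,0,0],"claw":-1},{"slide":[0,0,0],"angular":[0,0,0],"claw":-1},{"slide":[0,0,0],"angular":[0,0,0],"claw":-1},{"slide":[0,0,0],"angular":[0,0,0],"claw":-1},{"slide":[0,0,0],"angular":[0,0,0],"claw":-1},{"slide":[0,0,0],"angular":[0,0,0],"claw":-1}]'
python3 tr.py side scene
```

```text
21.9
side 29.9 (np.int32(65), np.float64(0.5913637935591477), np.float64(0.086673010885617))
scene 29.95 (np.int32(60), np.float64(0.5829399497514408), np.float64(0.09382400035835832))
30.0 [0.6160249  0.0869329  0.27871347]
time: 31.0
position: [0.616, 0.0869, 0.2787]
tool_rot: [3.141, -0.017, -0.0]
ft_force: [1.1, -0.3, 0.7]
grip_width: 0.006
grip_force: 0.0
side 31.0 (np.int32(63), np.float64(0.5847235056742919), np.float64(0.08652252318345388))
scene 31.05 (np.int32(61), np.float64(0.5799185923989165), np.float64(0.09382774497926066))
31.1 [0.61601946 0.08692399 0.2787179 ]
```

At rest. Checking the picture before handing in.

```bash
ls pics/t_31*; python3 -c "
import cv2
a=cv2.imread('pics/t_31.05_scene.png')[130:320,100:450];cv2.imwrite('pics/fin.png',cv2.resize(a,None,fx=2.2,fy=2.2))"
```

```text
pics/t_31.00_side.png
pics/t_31.05_scene.png
```

View pics/fin.png

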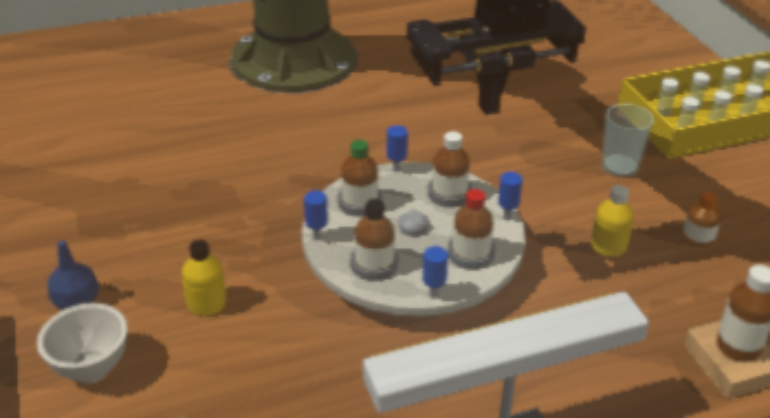

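The final view shows all four bottles upright in their sockets: red cap at crop (475,197), white (453,140), black (375,210) and green (358,150). The bystanders are where they started and the gripper is clear above.

```bash
python3 -c "
from bench import ctrl
print(ctrl.close_job())"
```

```text
the job is handed in; nothing more can be done
None
```

The job is handed in (no verdict came back): the table was pushed to about 2.1 rad/s, the tool point stayed within about 8 mm of the filming point at every check from 6.95 to 16.4 s while it turned faster than 0.9 rad/s, and the table then coasted to rest with all four bottles upright and the bystanders in place.

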